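# Square an LED plate into the corner of its test jig with a push tool

## Robot

A 6-joint arm with a two-finger parallel gripper is mounted at the origin on the work surface; the furniture and walls round the work are solid. World frame = base frame: x ahead of the robot, y to its left, z up, the work surface at z = 0. Lengths are in m, angles in rad, forces in N, time in s.
With the tool pointing down it reaches from about 0.25 to 0.775 m from the base axis. Payload 4 kg.
Tool frame: the origin (TCP) lies midway between the tips of the shut fingers; the grasp point (between the pads) lies 19 mm behind it (bot.grasp_offset is the distance from the TCP to the grasp point, in m); z points along the fingers, y is the line along which they close (so a half turn about z gives the same grasp; the last joint's range is limited). The gripper opens to 94 mm and grips with 3 to 60 N. Pads are 16 mm wide; open, the fingers measure 119 mm over their backs; the gripper's body (75 mm by 177 mm) begins 78 mm behind the grasp point.
Start: joints at [-1.26, 0.087, 1.371, -0, 1.684, -0.103], TCP at [0.221, -0.504, 0.206] pointing down, gripper open.
Joint ranges: [-3.1, 3.1], [-0.76, 2.03], [0.27, 2.55], [-1.08, 4.22], [0.17, 2.65], [-2.57, 2.57]. Speed limits (rad/s): [2.79, 2.79, 3.14, 3.14, 3.14, 3.14].

## Interface

Orientations are given as a rotation vector (axis times angle).
In Python, from cell import bot gives the robot as it stands.
- The arm moves only by the tool step_arm, never from a script. Its argument "plan" is text: rows parted by semicolons, each of 6 numbers parted by spaces: the shift along the tool's x, y, z in m, then the turn, a rotation vector about the tool's x, y, z in degrees. A call has 1 to 12 rows; each row is the pose to reach, as a shift and turn from the pose commanded when the call began, along the tool's axes at that moment; what a row does not reach only later rows make up. A row lasts 1/8 s, in which the tool goes at most 62.5 mm and 10.7 degrees, less where a joint would pass 70% of its speed; a pose out of reach is approached as far as the arm can. A call with a gripper value outside its range is refused whole. "jaw" is the opening, from 0 (shut) to 1 (fully open), set as the call begins (left out, the last holds). The fingers move at their own pace and stop on an object; "newtons" is the grip in N (left out, the last holds). Time passes only in rows, so rows that repeat a pose let the fingers close. It gives the time, the measured TCP pose, the force, the opening and the grip force at its end, in the units of the state.
- bot.state(): the state, without advancing time (a new reading comes with each control period).
- bot.read_camera(name): name is "scene" or "side" or "wrist"; returns a dict with "color" (384x512x3 uint8, blue, green, red), "fx", "fy", "cx", "cy" (pixels), "xyz" and "rotation" of the camera in the world; the wrist camera has in their place "hand_eye" (4x4, takes a point from camera to tool coordinates, whose origin is the TCP and whose axes are the flange's). Camera axes: x right, y up, looking along -z (the intrinsics and any distortion apply to the point x, -y, -z); pixel columns grow to the right and rows downward; lengths in m; the calibration is good to about 2 mm. A picture is of the moment at which its call begins: read the wrist's pose just before it. There is no depth.
- bot.sign_off(): hands the job in; it is judged then, once.
The state is a dict: "time": time; "qpos": joint angles; "qvel": joint speeds; "tau": joint torques, N m; "tcp_pos": TCP position; "orientation": TCP orientation; "force": force on the tool from outside, world axes, zero at the start; "moment": the same for the moment, N m; "gripper_width": finger opening in m; "grip_force": force on a finger pad.
Only numpy, scipy, OpenCV 4.12 (cv2) and the standard library are available. Lean on these libraries where they do the work, as an engineer would, in place of code of your own. Each camera call takes 0.05 s, during which the arm holds its last target. There are 200 camera calls.

## Task

Take the push tool from its tray and, touching the loose LED plate with that tool only, nudge it under the sprung roller until its whole long edge touches the far fence of the test jig and presses in the contact pin there, then slide it along that fence until its short edge touches the side fence and presses in the other pin. The fences are not always set in the same place, so feel each edge come home and push gently, for the thin plate dents. Leave the plate square in the corner against both fences, stand the tool upright back in its tray and leave the things around alone.

Things in the scene. Friction and masses are not known exactly. Their poses are not given: they have to be found in the camera images.
- jig: Fixed test jig, grey base plate 310 (x) x 370 (y) x 10 mm, turned by up to 9 degrees. Origin at the centre of its underside, z up, x towards the far fence, y towards the side fence; its top, the bed the plate slides on, is at z = 10 mm. Two steel fence bars stand on it at a right angle, exactly along y (far) and x (side), 15 mm high; the corner between them is open.
- far_nominal (a point): Where the inner face of the far fence (260 mm long) stands on average, at its mid-length and bed height. The bar is clamped through slots and set by hand for each batch: its face really lies anywhere up to 9 mm nearer or farther along the jig's x, and that is not measured: find it by feel or by eye.
- side_nominal (a point): The same for the side fence (170 mm long), at its mid-length and bed height: its face really lies anywhere up to 9 mm nearer or farther along the jig's y.
- far_roller: Grey hold-down roller, 12 mm diameter, 18 mm long, turning freely on a sprung fork in a 44 mm high bracket; one at the middle of each fence. Origin at its centre, 18 mm in front of the fence's average face. Its underside is 8 mm above the bed; the plate's edge lifts it 2.5 mm in sliding under, which takes 2 to 4 N more than sliding (1 to 2 N free, 2 to 6 N under rollers).
- far_pin (a joint): Brass test contact pin, 5 mm thick, 45 mm left of the far fence's middle, 5 mm above the bed, pushed in by the plate's long edge against a spring of 0.3 to 0.6 N. 0: free, standing 3 mm proud of the fence's face; 0.003 m: flush, the plate touches the fence.
- side_pin (a joint): The same pin in the side fence, 45 mm nearer the robot than its middle, pushed in by the plate's short edge. 0: free, 3 mm proud; 0.003 m: flush, the plate touches the side fence.
- led_plate: Loose white perforated LED plate, 267 (own x) x 214 (own y) x 10.5 mm, about 0.2 kg, on the jig's bed, 34 to 48 mm short of each fence's average place and up to 5 degrees askew. Origin at the centre of its underside; own x points to the side fence, own -y to the far fence. A push of over 20 N dents it. With one end at a fence it may jam: then push near the other end.
- push_tool: Hand push tool, 0.14 kg, standing in its tray. Origin at the centre of its underside, z up. Round white plastic foot 30 mm across and 22 mm high; above it a black square handle 20 x 20 mm (sides along x and y) from 27 to 79 mm height, to be gripped from above across two opposite sides. Push with the side of the foot, its underside 2 to 4 mm above the bed.
- tool_tray: Small fixed dark steel tray for the tool, 54 x 54 x 13 mm outside, walls and floor 4 mm, so that the foot has 8 mm of room all round when centred. Origin at the centre of its underside; the tool stands on the floor at z = 4 mm with its foot inside the walls.
- glue_bottle: White glue bottle, 31 mm diameter, 112 mm tall, standing right of the jig; leave alone. Origin at the centre of its underside.
- driver: Blue LED driver block, 54 x 56 x 19 mm, lying left of the near end of the jig; leave alone. Origin near the centre of its underside.
- tape_roll: Black roll of tape, 62 mm diameter, 18 mm high, lying to the right; leave alone. Origin at the centre of its underside.
There are look-alikes about, which are no part of the job. What is shaped like the push_tool but pink is not meant. What is shaped like the tool_tray but red is not meant.

How it is judged:
By the outcome, as a careful person would: the job done as asked, in the order asked, and still so for the second after the job is handed in, with the robot touching nothing.
It also fails if it takes over 72 s, if anything falls off the work surface, if the arm or the gripper's body presses on something with over 40 N, if the wrist force passes 120 N, or if a joint passes its speed limit or range.

## Working session

There is one attempt and no reset: what is moved stays moved. The work goes in short steps, Python scripts to look and compute and a tool call to move; the robot and the scene stay as the last step left them, time stands still between calls to the robot, and variables do not carry over. Pictures are saved under pics/ and viewed, at most 11 in all, crops included, and the job is handed in when it is done.

Besides the shell and the picture viewer there is one more tool, called after "Call:" by a JSON object that holds its "fn" and its "kwargs", one argument or row to a line. step_arm: Moves the arm, as the interface text tells. Its arguments: {"type":"object","properties":{"plan":{"type":"string"},"jaw":{"type":"number"},"newtons":{"type":"number"}},"required":["plan"]}

```bash
ls; mkdir -p pics
python3 - <<'E'
from cell import bot
import cv2
print(bot.state())
for n in("scene","side"):
    c=bot.read_camera(n); cv2.imwrite(f"pics/{n}0.png",c["color"])
    print(n,c["fx"],c["fy"],c["cx"],c["cy"],c["xyz"],c["rotation"],[k for k in c])
E
```

```text
pics
{'time': 0.0, 'qpos': array([-1.26009574e+00,  8.79347034e-02,  1.37225177e+00, -3.55910901e-05,
        1.68361593e+00, -1.03080066e-01]), 'qvel': array([ 0.00186278,  0.00114717, -0.00109078, -0.00057551,  0.00126452,
        0.00072767]), 'tau': array([ 6.46145090e-04, -3.40179348e+01, -3.02428007e+01,  7.16184033e-02,
        3.28880560e-02, -1.74578986e-04]), 'tcp_pos': array([ 0.22096292, -0.50305062,  0.20431656]), 'orientation': array([-3.07245025e+00, -6.44881415e-01,  4.14653498e-04]), 'force': array([ 0.7135408 ,  0.14614318, -0.02061066]), 'moment': array([-0.03012912, -0.01280224,  0.03298238]), 'grip_force': 0.0, 'gripper_width': 0.0939318211714272}
scene 359.6973351865461 359.6973351865461 257.16360777384784 187.62878353987554 [ 0.28504151 -0.6143934   0.82712509] [ 0.678613   -0.16001994 -0.46384232] ['color', 'fx', 'fy', 'cx', 'cy', 'xyz', 'rotation']
side 425.44403111939624 425.44403111939624 263.2139791586172 193.3628521022877 [-0.10652056  0.87603809  0.65154793] [ 0.40795268 -1.33602055 -2.19116596] ['color', 'fx', 'fy', 'cx', 'cy', 'xyz', 'rotation']
```

View pics/scene0.png

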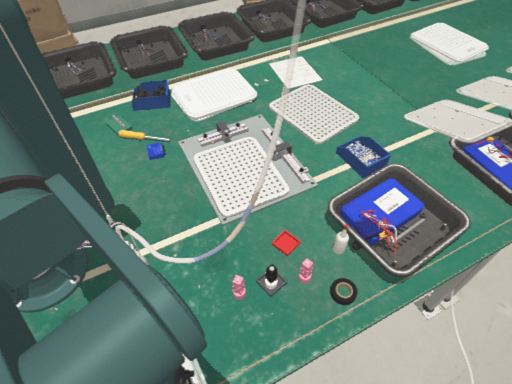

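View pics/side0.png

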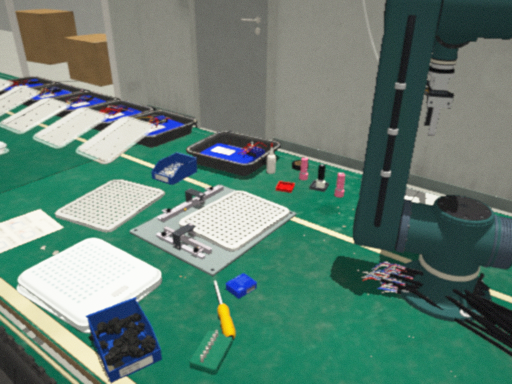

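The scene view shows the jig at about (248,167), with the far fence on the right at (290,160) and the side fence at the top at (222,133). Tool candidates are a black handle with a white foot in a dark tray at (270,280), and pink look-alikes at (239,287) and (306,270). The empty tray at (286,243) is red. The black and white tool in the dark tray fits the description, so I'll confirm it in an enlarged crop.

```bash
cat > h.py <<'E'
import numpy as np, cv2
from scipy.spatial.transform import Rotation as R
from cell import bot
def cam(n):
    if n=="wrist":
        s=bot.state(); c=bot.read_camera(n); T=np.eye(4)
        T[:3,:3]=R.from_rotvec(s["orientation"]).as_matrix(); T[:3,3]=s["tcp_pos"]
        M=T@np.array(c["hand_eye"]); c["P"]=M[:3,3]; c["R"]=M[:3,:3]
    else:
        c=bot.read_camera(n); c["P"]=np.array(c["xyz"]); c["R"]=R.from_rotvec(c["rotation"]).as_matrix()
    return c
def unproj(c,u,v,z):
    d=c["R"]@np.array([(u-c["cx"])/c["fx"],-(v-c["cy"])/c["fy"],-1.])
    return c["P"]+d*(z-c["P"][2])/d[2]
def proj(c,p):
    q=c["R"].T@(np.array(p,float)-c["P"]); return np.array([c["cx"]+c["fx"]*q[0]/-q[2], c["cy"]-c["fy"]*q[1]/-q[2]])
E
python3 - <<'E'
from h import *
c=cam("scene"); im=c["color"]
a=cv2.resize(im[110:220,170:330],(800,550),interpolation=cv2.INTER_CUBIC)
cv2.imwrite("pics/jig0.png",a)
b=cv2.resize(im[225:310,215:335],(720,510),interpolation=cv2.INTER_CUBIC)
cv2.imwrite("pics/tool0.png",b)
w=cam("wrist"); print(w["P"],w["R"],w["fx"],w["cx"],w["cy"],w["hand_eye"])
for p in [(270,280),]: print(unproj(c,*p,0.01))
E
```

```text
[ 0.2974195  -0.46866765  0.38419432] [[ 0.40115407  0.87842622  0.25969749]
 [-0.91601001  0.38501464  0.11264718]
 [-0.0010351  -0.28307438  0.9590974 ]] 301.46753795369324 251.08467654843423 193.7958547557089 [[-1.03247776e-03  9.59053204e-01  2.83224090e-01  8.38644535e-02]
 [ 9.99999270e-01  1.16811180e-03 -3.10017257e-04 -1.18672750e-03]
 [-6.28160446e-04  2.83223564e-01 -9.59053710e-01 -1.79593135e-01]
 [ 0.00000000e+00  0.00000000e+00  0.00000000e+00  1.00000000e+00]]
[ 0.48566149 -0.28607969  0.01      ]
```

View pics/jig0.png

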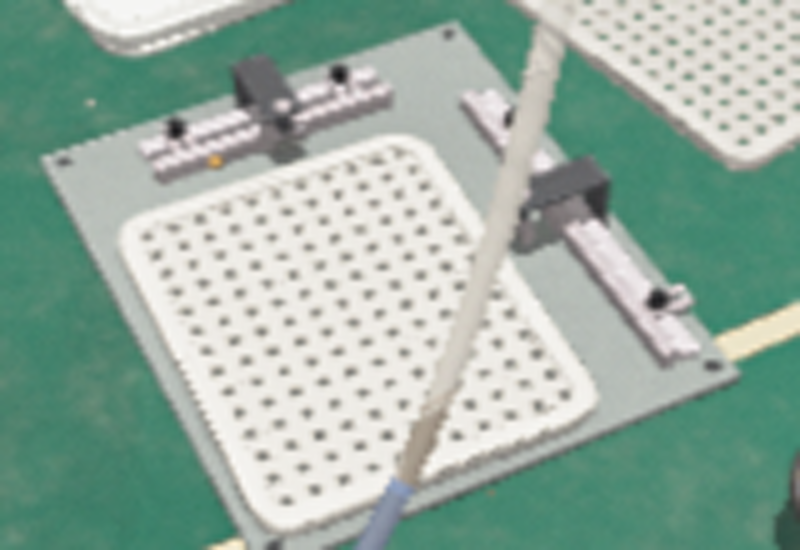

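View pics/tool0.png

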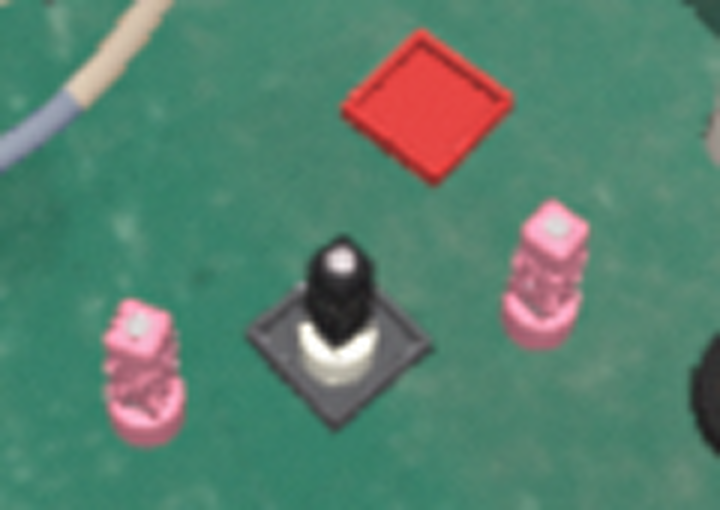

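The crop confirms it: black handle and white foot in the dark tray at crop (340,335); both neighbours are pink and the other tray is red.

Run:
```python
from h import *
c=cam("scene")
T=lambda u,v,z:unproj(c,215+(u+.5)/6-.5,225+(v+.5)/6-.5,z)
J=lambda u,v,z:unproj(c,170+(u+.5)/5-.5,110+(v+.5)/5-.5,z)
np.set_printoptions(precision=4,suppress=True)
l,r,b=T(247,334,.013),T(433,345,.013),T(337,419,.013)
print("tray",l,r,b,(l+r)/2,np.linalg.norm(b-l),np.linalg.norm(b-r),np.degrees(np.arctan2(*(b-l)[1::-1])),np.degrees(np.arctan2(*(r-b)[1::-1])))
print("handle top",T(340,258,.083),"foot top edge l/r",T(300,340,.026),T(377,340,.026))
A,B,C=J(42,158,.01),J(455,22,.01),J(738,372,.01)
print("jig",A,B,C,np.linalg.norm(A-B),np.linalg.norm(B-C),np.degrees(np.arctan2(*(B-A)[1::-1])),np.degrees(np.arctan2(*(B-C)[1::-1])),(A+C)/2)
for n,p in dict(side=[(155,168),(392,95)],far=[(463,100),(668,358)]).items():
  for q in p: print(n,J(*q,.025))
for q in [(122,220),(415,135),(600,400),(262,535)]: print("plate",J(*q,.0205))
for q in [(330,258,.03)]: pass
s=bot.state(); print(R.from_rotvec(s["orientation"]).as_matrix())
w=cam("wrist"); cv2.imwrite("pics/w0.png",w["color"])
```

```text
tray [ 0.4541 -0.2718  0.013 ] [ 0.5181 -0.3108  0.013 ] [ 0.4689 -0.32    0.013 ] [ 0.4861 -0.2913  0.013 ] 0.050401260509158656 0.04999054648510105 -72.8657127232086 10.577690779925481
handle top [ 0.4848 -0.2903  0.083 ] foot top edge l/r [ 0.4688 -0.2893  0.026 ] [ 0.4958 -0.3035  0.026 ]
jig [0.4536 0.2856 0.01  ] [0.7604 0.2814 0.01  ] [ 0.7568 -0.0842  0.01  ] 0.30679648254777225 0.3655619684100089 -0.7850405168966869 89.44286381921151 [0.6052 0.1007 0.01  ]
side [0.5119 0.2259 0.025 ]
side [0.6787 0.2173 0.025 ]
far [0.7183 0.1906 0.025 ]
far [ 0.7179 -0.0658  0.025 ]
plate [0.4769 0.196  0.0205]
plate [0.6766 0.1795 0.0205]
plate [ 0.6685 -0.0714  0.0205]
plate [ 0.4566 -0.0671  0.0205]
[[ 0.9156  0.4021 -0.0003]
 [ 0.4021 -0.9156  0.0009]
 [ 0.0001 -0.001  -1.    ]]
```

View pics/w0.png

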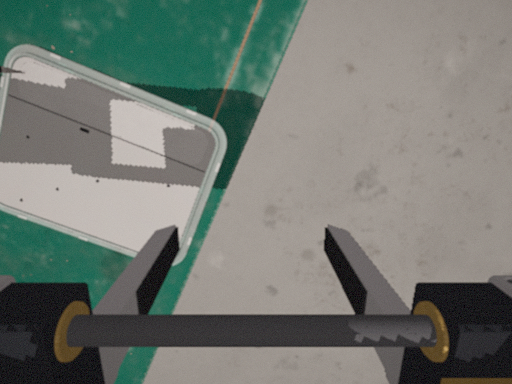

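The wrist view shows only the floor and a tray edge to the left. Next I'll go above the tool for a closer look.

Call:
{"fn": "step_arm", "kwargs": {
  "plan": "0.06 -0.02 -0.04 0 0 0; 0.12 -0.04 -0.06 0 0 0; 0.18 -0.06 -0.06 0 0 0; 0.24 -0.08 -0.06 0 0 0; 0.29 -0.098 -0.06 0 0 0; 0.29 -0.098 -0.06 0 0 0; 0.29 -0.098 -0.06 0 0 0"
}}

```text
time: 1.18
tcp_pos: [0.4472, -0.2972, 0.2653]
orientation: [3.074, 0.647, -0.001]
force: [0.4, -1.1, 0.3]
gripper_width: 0.0939
grip_force: 0.0
```

Run:
```python
from h import *
w=cam("wrist"); im=w["color"]; s=bot.state(); print(s["tcp_pos"],s["orientation"],proj(w,[.485,-.29,.08]),proj(w,[.485,-.29,0]))
np.savez("w1.npz",P=w["P"],R=w["R"],fx=w["fx"],fy=w["fy"],cx=w["cx"],cy=w["cy"])
u,v=map(int,proj(w,[.485,-.29,.03])); x0=min(max(u-100,0),312);y0=min(max(v-75,0),234); print(x0,y0)
cv2.imwrite("pics/w1.png",cv2.resize(im[y0:y0+150,x0:x0+200],(800,600),interpolation=cv2.INTER_CUBIC))
```

```text
[ 0.44665862 -0.29792615  0.26534196] [ 3.07446776e+00  6.44214859e-01 -1.39031946e-03] [259.06760949 144.79938363] [257.63548471 137.76779185]
158 65
```

View pics/w1.png

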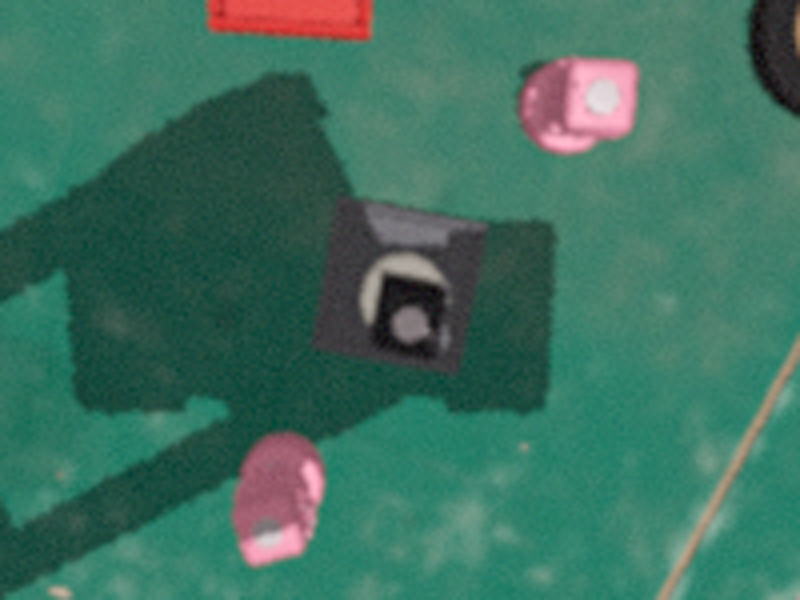

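Crop shows tray corners at (337,197), (488,228), (460,375), (314,347), and the handle top centred near (410,318), turned about 11° in the image. The pink ones are at (575,105) and (280,490), clear of the finger paths left and right of the tool.

Run:
```python
from h import *
np.set_printoptions(precision=4,suppress=True)
w=dict(np.load("w1.npz"))
T=lambda u,v,z:unproj(w,158+(u+.5)/4-.5,65+(v+.5)/4-.5,z)
q=[T(*p,.013) for p in[(337,197),(488,228),(460,375),(314,347)]]
print("tray",np.mean(q,0),[np.linalg.norm(q[i]-q[i-1])for i in range(4)],[np.degrees(np.arctan2(*(q[i]-q[i-1])[1::-1])) for i in range(4)])
h=[T(*p,.083) for p in[(387,275),(446,285),(437,357),(373,347)]]
print("handle",np.mean(h,0),[np.linalg.norm(h[i]-h[i-1])for i in range(4)],[np.degrees(np.arctan2(*(h[i]-h[i-1])[1::-1])) for i in range(4)])
print("dot",T(410,323,.083)); print("foot l/r", T(359,295,.026),T(450,300,.026), "top",T(405,252,.026))
s=bot.state();M=R.from_rotvec(s["orientation"]).as_matrix()
print(M.T@(np.mean(h,0)-s["tcp_pos"]))
```

```text
tray [ 0.4875 -0.2885  0.013 ] [np.float64(0.052729733838767924), np.float64(0.05360575184567358), np.float64(0.05240557877829203), np.float64(0.05352210632217831)] [np.float64(14.215704250108365), np.float64(-77.53905389627376), np.float64(-165.86598827659486), np.float64(102.80540328325094)]
handle [ 0.4871 -0.2906  0.083 ] [np.float64(0.02169474361544158), np.float64(0.01772192725269179), np.float64(0.021525243371672928), np.float64(0.019508364857981027)] [np.float64(12.708324057395004), np.float64(-75.76224709299476), np.float64(-162.54933290846913), np.float64(104.81225373025782)]
dot [ 0.4852 -0.2912  0.083 ]
foot l/r [ 0.4808 -0.2758  0.026 ] [ 0.4919 -0.3051  0.026 ] top [ 0.5004 -0.2844  0.026 ]
[0.0402 0.0095 0.1823]
```

Call:
{"fn": "step_arm", "kwargs": {
  "plan": "0.0395 0.0095 0.03 0 0 5; 0.0395 0.0095 0.06 0 0 10; 0.0395 0.0095 0.1 0 0 10; 0.0395 0.0095 0.14 0 0 10; 0.0395 0.0095 0.17 0 0 10; 0.0395 0.0095 0.2 0 0 10; 0.0395 0.0095 0.215 0 0 10; 0.0395 0.0095 0.225 0 0 10; 0.0395 0.0095 0.225 0 0 10; 0.0395 0.0095 0.225 0 0 10",
  "jaw": 0.65
}}

```text
time: 2.48
tcp_pos: [0.488, -0.2908, 0.0418]
orientation: [3.117, 0.375, 0.003]
force: [-0.7, -0.1, 0.5]
gripper_width: 0.0611
grip_force: 0.0
```

Call:
{"fn": "step_arm", "kwargs": {
  "plan": "0 0 0 0 0 0; 0 0 0 0 0 0; 0 0 0 0 0 0; 0 0 0 0 0 0; 0 0 0 0 0 0; 0 0 0 0 0 0",
  "jaw": 0.1,
  "newtons": 40
}}

```text
time: 3.22
tcp_pos: [0.4874, -0.2902, 0.0405]
orientation: [3.119, 0.375, 0.0]
force: [-0.7, -0.7, -0.5]
gripper_width: 0.0198
grip_force: 40.0
```

Call:
{"fn": "step_arm", "kwargs": {
  "plan": "0 0 -0.015 0 0 0; 0 0 -0.04 0 0 0; 0 0 -0.08 0 0 0; 0 -0.01 -0.13 0 0 0; 0.015 -0.05 -0.17 0 0 3; 0.03 -0.1 -0.2 0 0 6; 0.045 -0.155 -0.23 0 0 9; 0.06 -0.21 -0.26 0 0 11; 0.075 -0.265 -0.26 0 0 13.7; 0.09 -0.315 -0.26 0 0 13.7; 0.1 -0.355 -0.26 0 0 13.7; 0.1 -0.355 -0.26 0 0 13.7"
}}

```text
time: 4.72
tcp_pos: [0.4997, 0.081, 0.3012]
orientation: [-3.141, -0.008, -0.001]
force: [0.0, -0.2, -2.1]
gripper_width: 0.0198
grip_force: 40.0
```

Call:
{"fn": "step_arm", "kwargs": {
  "plan": "0 0 0 0 0 0; 0 0 0 0 0 0; 0 0 0 0 0 0"
}}

```text
time: 5.1
tcp_pos: [0.5003, 0.0774, 0.3005]
orientation: [3.141, -0.003, -0.0]
force: [-0.6, -0.5, -1.8]
gripper_width: 0.0196
grip_force: 40.0
```

Run:
```python
from h import *
w=cam("wrist"); im=w["color"]; s=bot.state(); print(s["tcp_pos"],s["orientation"],s["force"],s["gripper_width"])
np.savez("w2.npz",P=w["P"],R=w["R"],fx=w["fx"],fy=w["fy"],cx=w["cx"],cy=w["cy"])
cv2.imwrite("w2raw.png",im)
cv2.imwrite("pics/w2.png",cv2.resize(im,(800,600),interpolation=cv2.INTER_CUBIC))
```

```text
[0.50034961 0.07755924 0.30049788] [ 3.14140897e+00 -2.50132015e-03 -1.97717814e-05] [-0.23664886 -0.45672201 -1.29820726] 0.01996749722405477
```

View pics/w2.png

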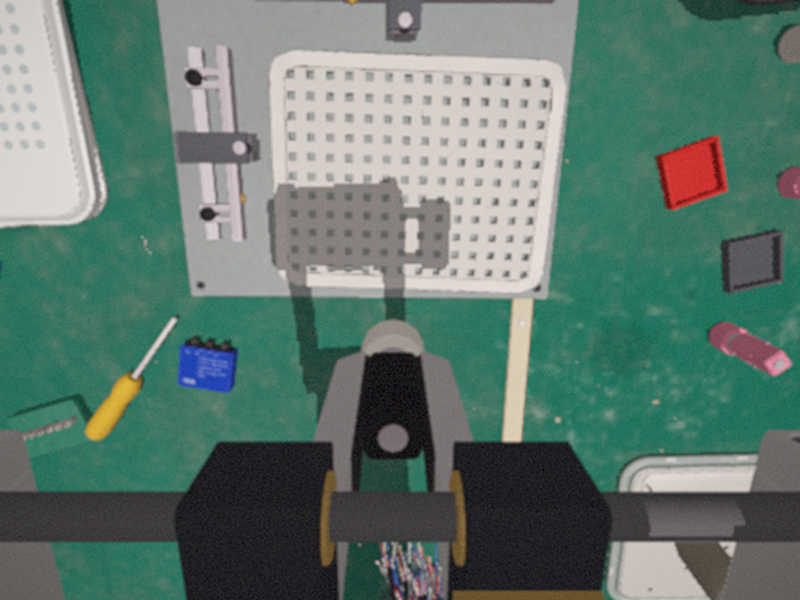

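The wrist view shows the plate outline with corners near (272,55), (566,63), (543,292), (277,283). The side fence's inner edge runs (228,46)–(242,240) with its pin at (243,198). The jig's near corners are (193,296) and (547,299), the far roller is at (405,18) and the side roller at (240,147).

Run:
```python
from h import *
np.set_printoptions(precision=4,suppress=True)
w=dict(np.load("w2.npz")); k=512/800
T=lambda u,v,z:unproj(w,(u+.5)*k-.5,(v+.5)*k-.5,z)
ang=lambda a,b:np.degrees(np.arctan2(*(b-a)[1::-1]))
a,b=T(193,296,.01),T(547,299,.01);print("jig near",a,b,np.linalg.norm(a-b),ang(b,a)-90)
for e in[((158,0),(193,296)),((578,0),(547,299))]:
  p,q=[T(*x,.01) for x in e];print("jig edge",p,q,ang(q,p))
q=[T(*p,.0205) for p in[(270,53),(568,62),(544,294),(276,285)]]
print("plate",*q,[np.linalg.norm(q[i]-q[i-1])for i in range(4)],[ang(q[i],q[i-1]) for i in range(4)],np.mean(q,0))
p,q=T(228,46,.025),T(242,240,.025);print("side face",p,q,ang(q,p),np.linalg.norm(p-q))
print("far bottom", T(257,2,.01),T(553,2,.01)); print("far roller",T(405,18,.028),"side pin",T(243,198,.015),"far pin",T(352,0,.015))
```

```text
jig near [0.4532 0.2856 0.01  ] [ 0.4489 -0.0814  0.01  ] 0.36702707110134486 -0.6783337816147395
jig edge [0.7218 0.2832 0.01  ] [0.4532 0.2856 0.01  ] -0.5075183866670988
jig edge [ 0.7209 -0.0841  0.01  ] [ 0.4489 -0.0814  0.01  ] -0.5599759045000922
plate [0.6777 0.186  0.0205] [ 0.6698 -0.0768  0.0205] [ 0.4571 -0.0744  0.0205] [0.4673 0.1961 0.0205] [np.float64(0.21054683189177692), np.float64(0.2629742510795474), np.float64(0.2126399513528471), np.float64(0.27062404548029995)] [np.float64(177.26242799326974), np.float64(88.28195123769396), np.float64(-0.6683654424277244), np.float64(-92.16070461724145)] [0.568  0.0577 0.0205]
side face [0.6823 0.221  0.025 ] [0.5135 0.2246 0.025 ] -1.2247168993896167 0.16881913279208682
far bottom [0.7201 0.1968 0.01  ] [ 0.7194 -0.0624  0.01  ]
far roller [0.7026 0.0676 0.028 ] side pin [0.5527 0.223  0.015 ] far pin [0.7199 0.1132 0.015 ]
```

Call:
{"fn": "step_arm", "kwargs": {
  "plan": "-0.03 0.01 0.04 0 0 0; -0.064 0.0225 0.09 0 0 0.6; -0.064 0.0225 0.14 0 0 0.6; -0.064 0.0225 0.19 0 0 0.6; -0.064 0.0225 0.225 0 0 0.6; -0.064 0.0225 0.243 0 0 0.6; -0.064 0.0225 0.25 0 0 0.6; -0.064 0.0225 0.251 0 0 0.6; -0.064 0.0225 0.251 0 0 0.6; -0.064 0.0225 0.251 0 0 0.6; -0.064 0.0225 0.251 0 0 0.6"
}}

```text
time: 6.52
tcp_pos: [0.4367, 0.056, 0.0501]
orientation: [3.141, -0.016, 0.002]
force: [-0.8, -0.3, -1.0]
gripper_width: 0.0193
grip_force: 40.0
```

Call:
{"fn": "step_arm", "kwargs": {
  "plan": "0.003 0 0.0006 0 0 0; 0.006 0 0.0006 0 0 0; 0.009 0 0.0006 0 0 0; 0.011 0 0.0006 0 0 0; 0.013 0 0.0006 0 0 0; 0.015 0 0.0006 0 0 0; 0.017 0 0.0006 0 0 0"
}}

```text
time: 7.4
tcp_pos: [0.4531, 0.0558, 0.0487]
orientation: [3.141, -0.016, -0.001]
force: [-0.5, -0.4, -1.3]
gripper_width: 0.0196
grip_force: 40.0
```

Call:
{"fn": "step_arm", "kwargs": {
  "plan": "0.002 0 -0.0005 0 0 0; 0.004 0 -0.0005 0 0 0; 0.006 0 -0.0005 0 0 0; 0.008 0 -0.0005 0 0 0; 0.01 0 -0.0005 0 0 0"
}}

```text
time: 8.02
tcp_pos: [0.4624, 0.0557, 0.0492]
orientation: [3.141, -0.016, -0.004]
force: [-4.2, -0.2, 1.4]
gripper_width: 0.0194
grip_force: 40.0
```

Run:
```python
from h import *
for i in range(3):
    w=cam("wrist"); s=bot.state(); print(s["time"],s["tcp_pos"],s["force"],s["moment"])
cv2.imwrite("pics/w3.png",cv2.resize(w["color"][:290],(800,453),interpolation=cv2.INTER_CUBIC))
np.savez("w3.npz",P=w["P"],R=w["R"],fx=w["fx"],fy=w["fy"],cx=w["cx"],cy=w["cy"])
```

```text
8.075 [0.46241992 0.05571576 0.04914206] [-3.23970454 -0.54508287 -0.20793915] [ 0.01750351  0.77050537 -0.00939326]
8.125 [0.46240254 0.05569883 0.04911552] [-2.93287515  0.04236602  0.66611092] [-0.0081082   0.74946932  0.02965387]
8.175 [0.46241998 0.05571507 0.04912822] [-3.70070543 -0.23269024  0.2086796 ] [ 0.02461161  0.81818051 -0.03733184]
```

View pics/w3.png

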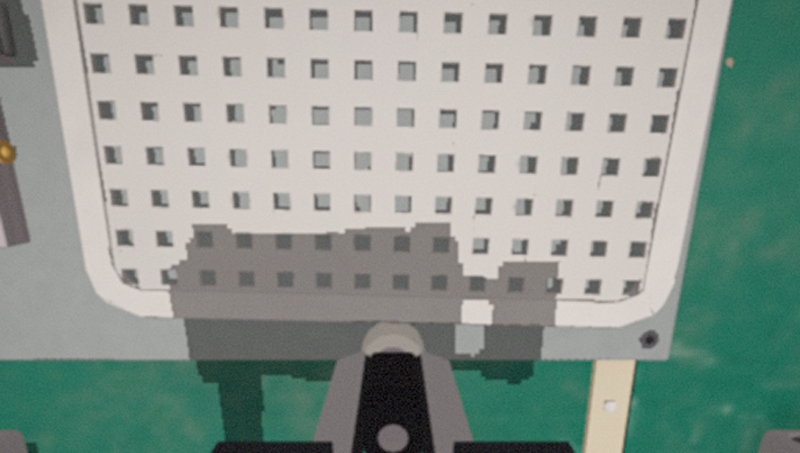

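The foot now touches the plate's near edge at (392,321). The near edge runs (145,316)–(610,327) and the jig's near edge runs (20,359)–(665,360), so the plate is still slightly clockwise.

Run:
```python
from h import *
np.set_printoptions(precision=4,suppress=True)
w=dict(np.load("w3.npz")); k=512/800
T=lambda u,v,z:unproj(w,(u+.5)*k-.5,(v+.5)*k-.5,z)
ang=lambda a,b:np.degrees(np.arctan2(*(b-a)[1::-1]))
for n,a,b,z in[("plate",(145,316),(610,327),.0205),("jig",(20,359),(665,360),.01),("hole row",(130,276),(638,287),.0205)]:
    a,b=T(*a,z),T(*b,z);print(n,a,b,ang(b,a)-90)
print("right edge jig corner",T(668,360,.01),"plate right",T(733,0,.0205),T(690,270,.0205),"left",T(45,0,.0205),T(85,250,.0205),"pin",T(5,152,.015))
```

```text
plate [0.4793 0.172  0.0205] [ 0.4714 -0.0447  0.0205] -2.0893584751388374
jig [0.454  0.2441 0.01  ] [ 0.4497 -0.0795  0.01  ] -0.7577090327884122
hole row [0.4984 0.1757 0.0205] [ 0.4906 -0.0551  0.0205] -1.9323481817453683
right edge jig corner [ 0.4497 -0.081   0.01  ] plate right [ 0.605  -0.0761  0.0205] [ 0.4983 -0.0775  0.0205] left [0.608  0.1899 0.0205] [0.5105 0.1937 0.0205] pin [0.5525 0.2234 0.015 ]
```

Call:
{"fn": "step_arm", "kwargs": {
  "plan": "0.0015 0 0 0 0 0; 0.003 0 0 0 0 0; 0.0045 0 0 0 0 0; 0.006 0 0 0 0 0; 0.0075 0 0 0 0 0; 0.009 0 0 0 0 0"
}}

```text
time: 8.93
tcp_pos: [0.4725, 0.0556, 0.0494]
orientation: [3.141, -0.016, 0.0]
force: [-1.1, 0.1, -2.9]
gripper_width: 0.0197
grip_force: 40.0
```

Call:
{"fn": "step_arm", "kwargs": {
  "plan": "0.0015 0 0 0 0 0; 0.003 0 0 0 0 0; 0.0045 0 0 0 0 0; 0.006 0 0 0 0 0; 0.0075 0 0 0 0 0"
}}

```text
time: 9.55
tcp_pos: [0.4799, 0.0555, 0.0494]
orientation: [3.141, -0.016, 0.0]
force: [-1.4, 0.1, -2.1]
gripper_width: 0.02
grip_force: 40.0
```

```bash
cat > edge.py <<'E'
# plate edge from the wrist picture: near edge of the white plate = lowest white->grey step per column, on hole-free columns
from h import *
import sys
np.set_printoptions(precision=4,suppress=True)
w=cam("wrist"); s=bot.state(); print(s["time"],s["tcp_pos"],s["force"])
cv2.imwrite(sys.argv[1],w["color"])
np.savez("wl.npz",P=w["P"],R=w["R"],fx=w["fx"],fy=w["fy"],cx=w["cx"],cy=w["cy"])
g=cv2.GaussianBlur(cv2.cvtColor(w["color"],cv2.COLOR_BGR2GRAY),(3,3),0).astype(float)
pts=[]
for y in np.arange(-.03,.17,.004):
    # sample brightness along x near the expected edge at plate-top height
    x0=s["tcp_pos"][0]+.015; xs=np.arange(x0-.012,x0+.012,.0005)
    uv=np.array([proj(w,[x+(-.04)*0,y,.0205]) for x in xs],np.float32)
    if uv.min()<2 or uv[:,0].max()>509: continue
    p=cv2.remap(g.astype(np.float32),uv[:,:1],uv[:,1:],cv2.INTER_LINEAR)[:,0]
    d=np.diff(p); i=d.argmax()
    if d[i]>3: pts.append((y,xs[i]+.00025,d[i]))
pts=np.array(pts); f=np.polyfit(pts[:,0],pts[:,1],1)
for _ in range(5):
    r=pts[:,1]-np.polyval(f,pts[:,0]); ok=abs(r-np.median(r))<.0012; f=np.polyfit(pts[ok,0],pts[ok,1],1)
print(len(pts),ok.sum(),"yaw",-np.degrees(np.arctan(f[0])),"x at y=-.03,.06,.17",np.polyval(f,[-.03,.06,.17]))
E
python3 edge.py e1.png
```

```text
9.6 [0.4801 0.0555 0.0494] [-0.6331 -0.649  -1.5994]
48 46 yaw -1.7747357192250877 x at y=-.03,.06,.17 [0.4903 0.493  0.4965]
```

Call:
{"fn": "step_arm", "kwargs": {
  "plan": "0.001 0 0 0 0 0; 0.002 0 0 0 0 0; 0.003 0 0 0 0 0; 0.004 0 0 0 0 0"
}}

```text
time: 10.1
tcp_pos: [0.4838, 0.0555, 0.0494]
orientation: [3.141, -0.016, 0.0]
force: [-2.0, -0.4, -1.4]
gripper_width: 0.0197
grip_force: 40.0
```

Call:
{"fn": "step_arm", "kwargs": {
  "plan": "0.001 0 0 0 0 0; 0.002 0 0 0 0 0; 0.003 0 0 0 0 0"
}}

```text
time: 10.48
tcp_pos: [0.4868, 0.0555, 0.0494]
orientation: [3.141, -0.016, 0.0]
force: [-1.4, -0.3, -1.7]
gripper_width: 0.0197
grip_force: 40.0
```

```bash
python3 edge.py e2.png
```

```text
10.525 [0.487  0.0555 0.0494] [-2.1257 -0.5146 -1.3236]
48 47 yaw -1.76291626084775 x at y=-.03,.06,.17 [0.4972 0.5    0.5034]
```

Call:
{"fn": "step_arm", "kwargs": {
  "plan": "0.0007 0 0 0 0 0; 0.0014 0 0 0 0 0; 0.002 0 0 0 0 0"
}}

```text
time: 10.9
tcp_pos: [0.4886, 0.0554, 0.0494]
orientation: [3.141, -0.016, -0.001]
force: [-2.6, -0.3, -0.8]
gripper_width: 0.0199
grip_force: 40.0
```

Call:
{"fn": "step_arm", "kwargs": {
  "plan": "0.0007 0 0 0 0 0; 0.0014 0 0 0 0 0; 0.002 0 0 0 0 0"
}}

```text
time: 11.28
tcp_pos: [0.4899, 0.0553, 0.0492]
orientation: [3.141, -0.016, -0.003]
force: [-5.9, 0.3, 1.6]
gripper_width: 0.0196
grip_force: 40.0
```

```bash
python3 edge.py e3.png
```

```text
11.325 [0.4899 0.0553 0.0492] [-6.3313  0.0615  0.8695]
48 47 yaw -1.7707801277598734 x at y=-.03,.06,.17 [0.5    0.5028 0.5062]
```

The left end is home: force rose to 6 N. The plate is still about 1.1° clockwise, so I'll back off and push nearer the right end.

Call:
{"fn": "step_arm", "kwargs": {
  "plan": "-0.005 0 0 0 0 0; -0.01 0.01 0 0 0 0; -0.01 0.035 0 0 0 0; -0.01 0.055 0 0 0 0; -0.01 0.06 0 0 0 0; -0.007 0.06 0 0 0 0; -0.005 0.06 0 0 0 0; -0.003 0.06 0 0 0 0; -0.002 0.06 0 0 0 0; -0.001 0.06 0 0 0 0; -0.001 0.06 0 0 0 0"
}}

```text
time: 12.7
tcp_pos: [0.4884, -0.0046, 0.049]
orientation: [3.141, -0.016, -0.003]
force: [-2.6, -0.7, -0.3]
gripper_width: 0.0196
grip_force: 40.0
```

Call:
{"fn": "step_arm", "kwargs": {
  "plan": "0.001 0 0 0 0 0; 0.002 0 0 0 0 0; 0.003 0 0 0 0 0"
}}

```text
time: 13.08
tcp_pos: [0.4919, -0.0048, 0.0491]
orientation: [3.141, -0.016, -0.001]
force: [-4.6, -0.1, -1.0]
gripper_width: 0.0194
grip_force: 40.0
```

```bash
python3 edge.py e4.png
```

```text
13.125 [ 0.4919 -0.0047  0.0491] [-3.2657 -1.6366 -0.9985]
46 45 yaw -0.7608880142002364 x at y=-.03,.06,.17 [0.5044 0.5056 0.507 ]
```

Call:
{"fn": "step_arm", "kwargs": {
  "plan": "0.0005 0 0 0 0 0; 0.001 0 0 0 0 0; 0.001 0 0 0 0 0"
}}

```text
time: 13.5
tcp_pos: [0.492, -0.0047, 0.0491]
orientation: [3.141, -0.016, -0.004]
force: [-5.3, -0.6, 0.5]
gripper_width: 0.0199
grip_force: 40.0
```

```bash
python3 edge.py e5.png
```

```text
13.55 [ 0.492  -0.0047  0.0491] [-6.5956 -2.2602 -0.8006]
50 49 yaw -0.674427913533447 x at y=-.03,.06,.17 [0.5045 0.5056 0.5069]
```

Call:
{"fn": "step_arm", "kwargs": {
  "plan": "-0.004 0 0 0 0 0; -0.008 -0.01 0 0 0 0; -0.008 -0.04 0 0 0 0; -0.008 -0.075 0 0 0 0; -0.008 -0.1 0 0 0 0; -0.008 -0.105 0 0 0 0; -0.005 -0.105 0 0 0 0; -0.003 -0.105 0 0 0 0; -0.001 -0.105 0 0 0 0; 0 -0.105 0 0 0 0; 0 -0.105 0 0 0 0"
}}

```text
time: 14.92
tcp_pos: [0.4931, 0.0998, 0.0489]
orientation: [3.141, -0.017, -0.005]
force: [-3.5, -1.3, -0.1]
gripper_width: 0.0198
grip_force: 40.0
```

Call:
{"fn": "step_arm", "kwargs": {
  "plan": "0.0006 0 0 0 0 0; 0.0012 0 0 0 0 0; 0.0012 0 0 0 0 0"
}}

```text
time: 15.3
tcp_pos: [0.4933, 0.1, 0.0487]
orientation: [3.14, -0.016, -0.008]
force: [-6.2, -1.4, 1.0]
gripper_width: 0.0195
grip_force: 40.0
```

```bash
python3 edge.py e6.png
python3 - <<'E'
from h import *
c=cam("scene"); cv2.imwrite("s6.png",c["color"]); c=cam("side"); cv2.imwrite("sd6.png",c["color"])
E
```

```text
15.35 [0.4933 0.1    0.0487] [-6.9083 -1.0421  1.5042]
46 44 yaw -0.4591275880499453 x at y=-.03,.06,.17 [0.5047 0.5054 0.5063]
```

Both ends of the long edge are home: the force rises with no motion at y = -0.005 and y = 0.10, and the slope matches the jig. Now round to the right short edge.

Call:
{"fn": "step_arm", "kwargs": {
  "plan": "-0.006 0 0 0 0 0; -0.008 0 -0.02 0 0 0; -0.004 0.01 -0.055 0 0 0; 0.02 0.05 -0.07 0 0 0; 0.05 0.095 -0.07 0 0 0; 0.08 0.14 -0.07 0 0 0; 0.11 0.18 -0.07 0 0 0; 0.129 0.205 -0.065 0 0 0; 0.129 0.205 -0.04 0 0 0; 0.129 0.205 -0.015 0 0 0; 0.129 0.205 -0.001 0 0 0; 0.129 0.205 -0.001 0 0 0"
}}

```text
time: 16.95
tcp_pos: [0.6219, -0.1057, 0.0492]
orientation: [-3.141, 0.016, 0.002]
force: [-0.1, -0.5, -1.5]
gripper_width: 0.0199
grip_force: 40.0
```

Call:
{"fn": "step_arm", "kwargs": {
  "plan": "0 0 0 0 0 0; 0 -0.003 0 0 0 0; 0 -0.006 0 0 0 0"
}}

```text
time: 17.32
tcp_pos: [0.623, -0.0998, 0.0514]
orientation: [3.141, -0.016, 0.003]
force: [1.1, 0.3, -0.9]
gripper_width: 0.0199
grip_force: 40.0
```

```bash
cat > sedge.py <<'E'
# plate right (short) edge from the wrist picture; dark->white step along +y
from h import *
import sys
np.set_printoptions(precision=4,suppress=True)
w=cam("wrist"); s=bot.state(); print(s["time"],s["tcp_pos"],s["force"])
cv2.imwrite(sys.argv[1],w["color"])
g=cv2.GaussianBlur(cv2.cvtColor(w["color"],cv2.COLOR_BGR2GRAY),(3,3),0).astype(np.float32)
pts=[]; y0=s["tcp_pos"][1]+.015
for x in np.arange(.53,.69,.003):
    ys=np.arange(y0-.014,y0+.014,.0005)
    uv=np.array([proj(w,[x,y,.0205]) for y in ys],np.float32)
    if uv.min()<2 or uv[:,0].max()>509 or uv[:,1].max()>290: continue
    d=np.diff(cv2.remap(g,uv[:,:1],uv[:,1:],cv2.INTER_LINEAR)[:,0]); i=d.argmax()
    if d[i]>3: pts.append((x,ys[i]+.00025))
pts=np.array(pts); f=np.polyfit(pts[:,0],pts[:,1],1)
for _ in range(5):
    r=pts[:,1]-np.polyval(f,pts[:,0]); ok=abs(r-np.median(r))<.0012; f=np.polyfit(pts[ok,0],pts[ok,1],1)
print(len(pts),ok.sum(),pts[ok,0].min(),pts[ok,0].max(),"yaw",np.degrees(np.arctan(f[0])),"y at tcp x",np.polyval(f,s["tcp_pos"][0]))
E
python3 sedge.py e7.png
```

```text
17.375 [ 0.6228 -0.0993  0.0511] [ 0.1932  0.7562 -1.9578]
42 11 0.5690000000000001 0.6890000000000002 yaw 1.293159635419086 y at tcp x -0.07687575704143997
```

Call:
{"fn": "step_arm", "kwargs": {
  "plan": "0 -0.002 0.0015 0 0 0; 0 -0.004 0.0015 0 0 0; 0 -0.006 0.0015 0 0 0; 0.0002 -0.008 0.0015 0 0 0; 0.0003 -0.01 0.0015 0 0 0; 0.0004 -0.012 0.0015 0 0 0"
}}

```text
time: 18.12
tcp_pos: [0.6226, -0.0887, 0.0488]
orientation: [3.14, -0.017, -0.001]
force: [-0.8, -3.5, -0.7]
gripper_width: 0.0199
grip_force: 40.0
```

Call:
{"fn": "step_arm", "kwargs": {
  "plan": "0.0001 -0.0015 0 0 0 0; 0.0002 -0.003 0 0 0 0; 0.0003 -0.0045 0 0 0 0; 0.0004 -0.006 0 0 0 0"
}}

```text
time: 18.62
tcp_pos: [0.6232, -0.0819, 0.0488]
orientation: [3.141, -0.016, -0.001]
force: [-1.1, -3.7, -1.1]
gripper_width: 0.0195
grip_force: 40.0
```

```bash
python3 sedge.py e8.png
```

```text
18.675 [ 0.6233 -0.0816  0.0488] [-1.4249 -3.5327 -1.5311]
42 28 0.5840000000000001 0.6890000000000002 yaw -1.2360181289429584 y at tcp x -0.06348622764696346
```

Call:
{"fn": "step_arm", "kwargs": {
  "plan": "0.0001 -0.0015 0 0 0 0; 0.0002 -0.003 0 0 0 0; 0.0003 -0.0045 0 0 0 0; 0.0004 -0.006 0 0 0 0"
}}

```text
time: 19.18
tcp_pos: [0.6236, -0.0775, 0.0489]
orientation: [3.138, -0.016, -0.001]
force: [-2.0, -7.5, -2.4]
gripper_width: 0.0198
grip_force: 40.0
```

Call:
{"fn": "step_arm", "kwargs": {
  "plan": "0.0001 -0.0015 0 0 0 0; 0.0002 -0.003 0 0 0 0; 0.0003 -0.0045 0 0 0 0; 0.0004 -0.006 0 0 0 0"
}}

```text
time: 19.68
tcp_pos: [0.6238, -0.0709, 0.0488]
orientation: [3.14, -0.017, -0.002]
force: [-2.1, -5.5, -0.1]
gripper_width: 0.0198
grip_force: 40.0
```

```bash
python3 sedge.py e9.png
python3 - <<'E'
import cv2
a=cv2.imread("e9.png"); cv2.imwrite("pics/w9.png",cv2.resize(a[:300],(800,469),interpolation=cv2.INTER_CUBIC))
E
```

```text
19.725 [ 0.6238 -0.0706  0.0488] [-2.7286 -5.6119 -1.662 ]
41 29 0.5840000000000001 0.6890000000000002 yaw -1.2655761063864197 y at tcp x -0.05259347439243564
```

View pics/w9.png

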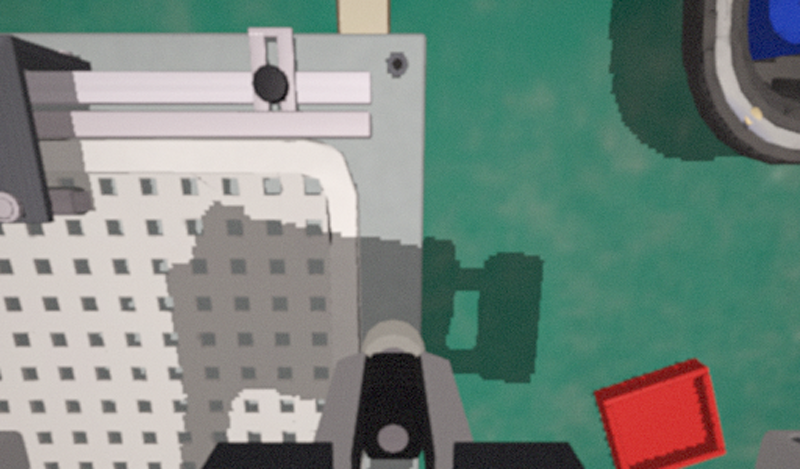

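The plate's far edge (row ~140) lies flush along the fence foot (row ~137), and the foot is on the right edge at (358,345). Continuing gently.

Call:
{"fn": "step_arm", "kwargs": {
  "plan": "0.0001 -0.001 0 0 0 0; 0.0001 -0.002 0 0 0 0; 0.0002 -0.003 0 0 0 0; 0.0002 -0.004 0 0 0 0"
}}

```text
time: 20.23
tcp_pos: [0.624, -0.0669, 0.0488]
orientation: [3.14, -0.017, -0.002]
force: [-3.3, -5.8, -0.8]
gripper_width: 0.0196
grip_force: 40.0
```

Call:
{"fn": "step_arm", "kwargs": {
  "plan": "0 -0.0007 0 0 0 0; 0.0001 -0.0014 0 0 0 0; 0.0001 -0.002 0 0 0 0"
}}

```text
time: 20.6
tcp_pos: [0.6242, -0.0649, 0.0488]
orientation: [3.14, -0.017, -0.002]
force: [-2.6, -5.4, -1.8]
gripper_width: 0.0201
grip_force: 40.0
```

Call:
{"fn": "step_arm", "kwargs": {
  "plan": "0 -0.0006 0 0 0 0; 0 -0.0012 0 0 0 0"
}}

```text
time: 20.85
tcp_pos: [0.6242, -0.0637, 0.0488]
orientation: [3.14, -0.017, -0.002]
force: [-4.0, -5.4, -0.3]
gripper_width: 0.0201
grip_force: 40.0
```

Call:
{"fn": "step_arm", "kwargs": {
  "plan": "0 -0.0006 0 0 0 0; 0 -0.0012 0 0 0 0"
}}

```text
time: 21.1
tcp_pos: [0.6242, -0.0626, 0.0488]
orientation: [3.139, -0.017, -0.002]
force: [-2.6, -5.8, -0.9]
gripper_width: 0.0194
grip_force: 40.0
```

Call:
{"fn": "step_arm", "kwargs": {
  "plan": "0 -0.0006 0 0 0 0; 0 -0.0012 0 0 0 0"
}}

```text
time: 21.35
tcp_pos: [0.6242, -0.0615, 0.0488]
orientation: [3.139, -0.017, -0.002]
force: [-2.4, -5.5, -0.8]
gripper_width: 0.0198
grip_force: 40.0
```

Call:
{"fn": "step_arm", "kwargs": {
  "plan": "0 -0.0006 0 0 0 0; 0 -0.0012 0 0 0 0"
}}

```text
time: 21.6
tcp_pos: [0.6242, -0.0603, 0.0488]
orientation: [3.139, -0.017, -0.002]
force: [-3.0, -6.1, -1.7]
gripper_width: 0.0198
grip_force: 40.0
```

Call:
{"fn": "step_arm", "kwargs": {
  "plan": "0 -0.0006 0 0 0 0; 0 -0.001 0 0 0 0"
}}

```text
time: 21.85
tcp_pos: [0.6242, -0.0598, 0.0488]
orientation: [3.138, -0.017, -0.002]
force: [-3.0, -7.7, -0.1]
gripper_width: 0.0201
grip_force: 40.0
```

Call:
{"fn": "step_arm", "kwargs": {
  "plan": "0 -0.0006 0 0 0 0; 0 -0.0006 0 0 0 0"
}}

```text
time: 22.1
tcp_pos: [0.6242, -0.0598, 0.0488]
orientation: [3.137, -0.017, -0.002]
force: [-2.4, -7.6, -1.1]
gripper_width: 0.0196
grip_force: 40.0
```

```bash
python3 sedge.py e10.png
```

```text
22.15 [ 0.6242 -0.0598  0.0488] [-3.5415 -8.0055 -1.784 ]
41 29 0.5840000000000001 0.6890000000000002 yaw -1.5061914844819368 y at tcp x -0.041550922921272965
```

Call:
{"fn": "step_arm", "kwargs": {
  "plan": "0 -0.0007 0 0 0 0; 0 -0.0007 0 0 0 0"
}}

```text
time: 22.4
tcp_pos: [0.6242, -0.0597, 0.0488]
orientation: [3.136, -0.017, -0.002]
force: [-2.4, -9.1, -1.1]
gripper_width: 0.0197
grip_force: 40.0
```

Call:
{"fn": "step_arm", "kwargs": {
  "plan": "0 0.005 0 0 0 0; 0 0.01 0 0 0 0; -0.02 0.011 0 0 0 0; -0.05 0.011 0 0 0 0; -0.064 0.011 0 0 0 0; -0.064 0.007 0 0 0 0; -0.064 0.004 0 0 0 0; -0.064 0.002 0 0 0 0; -0.064 0.001 0 0 0 0; -0.064 0.001 0 0 0 0"
}}

```text
time: 23.65
tcp_pos: [0.5618, -0.0592, 0.0493]
orientation: [3.138, -0.017, 0.003]
force: [0.9, -5.3, -1.0]
gripper_width: 0.0197
grip_force: 40.0
```

```bash
python3 sedge.py e11.png
```

```text
23.7 [ 0.5617 -0.0592  0.0493] [ 0.3116 -5.7354 -1.0195]
54 48 0.539 0.6890000000000002 yaw -0.0654676588134803 y at tcp x -0.042683619542830835
```

Call:
{"fn": "step_arm", "kwargs": {
  "plan": "0 -0.0006 0 0 0 0; 0 -0.0009 0 0 0 0; 0 -0.0009 0 0 0 0"
}}

```text
time: 24.08
tcp_pos: [0.5617, -0.0591, 0.0494]
orientation: [3.136, -0.017, 0.003]
force: [1.4, -6.8, -1.0]
gripper_width: 0.0196
grip_force: 40.0
```

```bash
python3 sedge.py e12.png
```

```text
24.125 [ 0.5618 -0.0591  0.0494] [ 0.594  -6.9886 -1.1367]
54 48 0.539 0.6890000000000002 yaw -0.08761110149288395 y at tcp x -0.04266147731717281
```

Call:
{"fn": "step_arm", "kwargs": {
  "plan": "0 -0.0007 0 0 0 0; 0 -0.0014 0 0 0 0; 0 -0.0014 0 0 0 0"
}}

```text
time: 24.5
tcp_pos: [0.5617, -0.0589, 0.0494]
orientation: [3.134, -0.017, 0.003]
force: [0.6, -8.8, -0.2]
gripper_width: 0.0196
grip_force: 40.0
```

Call:
{"fn": "step_arm", "kwargs": {
  "plan": "0 0.006 0 0 0 0; 0 0.016 0 0 0 0; -0.03 0.02 0 0 0 0; -0.07 0.02 0 0 0 0; -0.092 0.01 0 0 0 0; -0.092 -0.02 0 0 0 0; -0.092 -0.05 0 0 0 0; -0.092 -0.07 0 0 0 0; -0.092 -0.074 0 0 0 0; -0.085 -0.074 0 0 0 0; -0.078 -0.074 0 0 0 0; -0.075 -0.074 0 0 0 0"
}}

```text
time: 26.0
tcp_pos: [0.4873, 0.0192, 0.0489]
orientation: [3.141, -0.018, 0.0]
force: [0.0, -1.2, -2.1]
gripper_width: 0.0199
grip_force: 40.0
```

```bash
python3 edge.py e13.png
```

```text
26.05 [0.4874 0.0193 0.0488] [ 0.8405 -0.2544 -1.3511]
48 46 yaw -0.6816886316898544 x at y=-.03,.06,.17 [0.5046 0.5057 0.507 ]
```

Call:
{"fn": "step_arm", "kwargs": {
  "plan": "0.0015 0 0 0 0 0; 0.003 0 0 0 0 0; 0.0045 0 0 0 0 0; 0.0055 0 0 0 0 0; 0.0065 0 0 0 0 0; 0.007 0 0 0 0 0; 0.007 0 0 0 0 0"
}}

```text
time: 26.92
tcp_pos: [0.4923, 0.0198, 0.0485]
orientation: [3.141, -0.016, -0.005]
force: [-4.3, 0.9, 0.3]
gripper_width: 0.0199
grip_force: 40.0
```

Call:
{"fn": "step_arm", "kwargs": {
  "plan": "0.0008 0 0 0 0 0; 0.0016 0 0 0 0 0; 0.0016 0 0 0 0 0"
}}

```text
time: 27.3
tcp_pos: [0.4925, 0.0198, 0.0481]
orientation: [3.142, -0.016, -0.01]
force: [-7.5, -0.4, 2.5]
gripper_width: 0.0197
grip_force: 40.0
```

```bash
python3 edge.py e14.png
```

```text
27.35 [0.4925 0.0199 0.0481] [-7.3918 -0.5275  2.3164]
49 46 yaw -0.5195578096202192 x at y=-.03,.06,.17 [0.5047 0.5056 0.5066]
```

Call:
{"fn": "step_arm", "kwargs": {
  "plan": "-0.006 0 -0.0005 0 0 0; -0.01 -0.02 -0.0005 0 0 0; -0.01 -0.06 -0.0005 0 0 0; -0.01 -0.1 -0.0005 0 0 0; -0.01 -0.11 -0.0005 0 0 0; -0.007 -0.11 -0.0005 0 0 0; -0.004 -0.11 -0.0005 0 0 0; -0.002 -0.11 -0.0005 0 0 0; 0 -0.11 -0.0005 0 0 0; 0.001 -0.11 -0.0005 0 0 0; 0.001 -0.11 -0.0005 0 0 0"
}}

```text
time: 28.72
tcp_pos: [0.4938, 0.1289, 0.0483]
orientation: [3.14, -0.017, -0.014]
force: [-7.1, -0.5, 2.8]
gripper_width: 0.0198
grip_force: 40.0
```

```bash
python3 edge.py e15.png
```

```text
28.775 [0.4938 0.1289 0.0483] [-7.4163  0.4712  1.8605]
46 42 yaw -0.7160591735352309 x at y=-.03,.06,.17 [0.5042 0.5053 0.5067]
```

Call:
{"fn": "step_arm", "kwargs": {
  "plan": "-0.006 0 0 0 0 0; -0.012 0 0 0 0 0; -0.012 0 -0.03 0 0 0; -0.012 0 -0.08 0 0 0; -0.005 0 -0.13 0 0 0; 0.015 0 -0.18 0 0 0; 0.04 0 -0.22 0 0 0; 0.06 0 -0.25 0 0 0; 0.06 0 -0.25 0 0 0; 0.06 0 -0.25 0 0 0"
}}

```text
time: 30.02
tcp_pos: [0.5565, 0.1291, 0.2979]
orientation: [3.141, -0.016, -0.003]
force: [0.5, -0.6, -1.7]
gripper_width: 0.0193
grip_force: 40.0
```

Run:
```python
from h import *
w=cam("wrist"); im=w["color"]; s=bot.state(); print(s["tcp_pos"],s["orientation"],s["force"])
np.savez("w4.npz",P=w["P"],R=w["R"],fx=w["fx"],fy=w["fy"],cx=w["cx"],cy=w["cy"])
print([proj(w,p) for p in [(.718,.22,.02),(.718,-.045,.02),(.504,.22,.02),(.504,-.045,.02)]])
cv2.imwrite("w4raw.png",im)
a=im[0:215,140:400]
cv2.imwrite("pics/w4.png",cv2.resize(a,(726,600),interpolation=cv2.INTER_CUBIC))
```

```text
[0.55612238 0.12909277 0.29746487] [ 3.14106549 -0.01611502 -0.00500187] [ 1.19609178  0.11958064 -1.70200433]
[array([184.8282355 ,  46.15318616]), array([376.86180163,  43.77298244]), array([194.83509189, 194.53368857]), array([362.31501883, 192.66409897])]
```

View pics/w4.png

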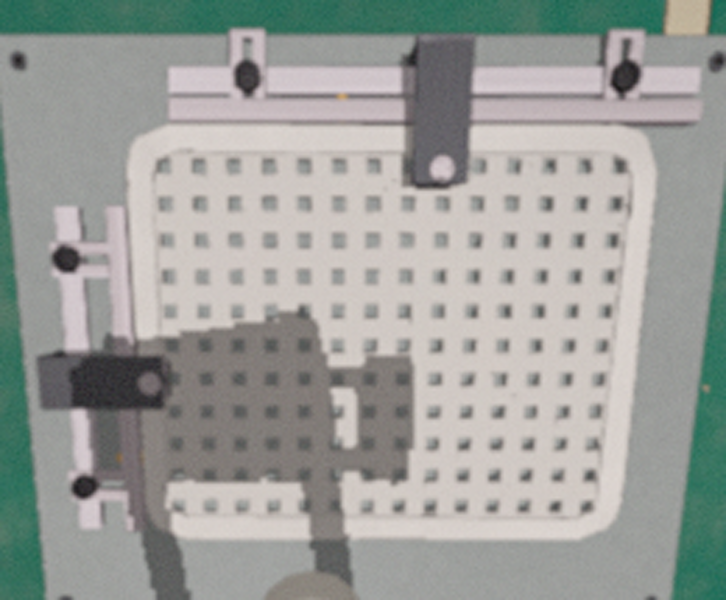

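The top view shows the plate's far edge flush along the far fence (row ~123) and its left edge flush along the side fence (col ~130). Both are parallel and both pins are pushed in, with their brass tails showing behind the bars at (341,96) and (122,457). Now the tool goes back to its tray.

Call:
{"fn": "step_arm", "kwargs": {
  "plan": "-0.005 0.03 0 0 0 0; -0.012 0.08 0 0 0 -2; -0.02 0.13 0 0 0 -5; -0.028 0.18 0 0 0 -8; -0.036 0.23 0 0 0 -11; -0.044 0.28 0 0 0 -14.3; -0.052 0.33 0 0 0 -14.3; -0.059 0.38 0.03 0 0 -14.3; -0.0647 0.41 0.08 0 0 -14.3; -0.0647 0.419 0.12 0 0 -14.3; -0.0647 0.419 0.137 0 0 -14.3; -0.0647 0.419 0.137 0 0 -14.3"
}}

```text
time: 31.58
tcp_pos: [0.4873, -0.2878, 0.1608]
orientation: [-3.116, -0.376, 0.004]
force: [0.2, -0.3, -0.5]
gripper_width: 0.0199
grip_force: 40.0
```

Run:
```python
from h import *
w=cam("wrist"); s=bot.state(); print(s["time"],s["tcp_pos"],s["orientation"],s["force"])
M=R.from_rotvec(s["orientation"]).as_matrix(); print(np.degrees(np.arctan2(M[1,0],M[0,0])), M.T@(np.array([.4874,-.2896,.0405])-s["tcp_pos"]))
```

```text
31.625 [ 0.48836725 -0.28838177  0.16288547] [3.11888003e+00 3.76467145e-01 5.31625820e-04] [ 0.5026014   0.32944954 -0.88488673]
13.765280382180134 [-0.00126938  0.00093915  0.12238517]
```

Call:
{"fn": "step_arm", "kwargs": {
  "plan": "-0.001 0.001 0.03 0 0 0; -0.001 0.001 0.06 0 0 0; -0.001 0.001 0.085 0 0 0; -0.001 0.001 0.1 0 0 0; -0.001 0.001 0.108 0 0 0; -0.001 0.001 0.114 0 0 0; -0.001 0.001 0.118 0 0 0; -0.001 0.001 0.12 0 0 0; -0.001 0.001 0.12 0 0 0"
}}

```text
time: 32.75
tcp_pos: [0.4875, -0.2905, 0.0425]
orientation: [3.119, 0.375, 0.0]
force: [-0.7, -1.8, -1.7]
gripper_width: 0.02
grip_force: 40.0
```

Call:
{"fn": "step_arm", "kwargs": {
  "plan": "0 -0.001 0.0005 0 0 0; 0 -0.001 0.001 0 0 0; 0 -0.001 0.0015 0 0 0; 0 -0.001 0.0018 0 0 0"
}}

```text
time: 33.25
tcp_pos: [0.4872, -0.2894, 0.0406]
orientation: [3.119, 0.375, 0.0]
force: [0.1, 0.6, -1.9]
gripper_width: 0.0199
grip_force: 40.0
```

Call:
{"fn": "step_arm", "kwargs": {
  "plan": "0 0 0.0005 0 0 0; 0 0 0.001 0 0 0; 0 0 0.001 0 0 0"
}}

```text
time: 33.62
tcp_pos: [0.4873, -0.2894, 0.0405]
orientation: [3.119, 0.375, 0.0]
force: [-3.4, 3.1, 5.6]
gripper_width: 0.02
grip_force: 40.0
```

Call:
{"fn": "step_arm", "kwargs": {
  "plan": "0 0 -0.0006 0 0 0; 0 0 -0.0006 0 0 0"
}}

```text
time: 33.88
tcp_pos: [0.4873, -0.2894, 0.0405]
orientation: [3.119, 0.375, 0.0]
force: [-1.9, 1.7, 4.3]
gripper_width: 0.0198
grip_force: 40.0
```

Call:
{"fn": "step_arm", "kwargs": {
  "plan": "0 0 0 0 0 0; 0 0 0 0 0 0; 0 0 0 0 0 0; 0 0 0 0 0 0; 0 0 0 0 0 0",
  "jaw": 0.65
}}

```text
time: 34.5
tcp_pos: [0.4873, -0.2894, 0.0401]
orientation: [3.119, 0.375, 0.0]
force: [1.0, 0.2, 0.3]
gripper_width: 0.0606
grip_force: 0.0
```

Call:
{"fn": "step_arm", "kwargs": {
  "plan": "0 0 -0.01 0 0 0; 0 0 -0.03 0 0 0; 0 0 -0.07 0 0 0; 0 0 -0.12 0 0 0; -0.01 0 -0.17 0 0 0; -0.025 0 -0.21 0 0 0; -0.04 0 -0.23 0 0 0; -0.04 0 -0.23 0 0 0; -0.04 0 -0.23 0 0 0"
}}

```text
time: 35.62
tcp_pos: [0.4484, -0.2985, 0.2692]
orientation: [-3.118, -0.375, 0.001]
force: [-0.7, 0.9, -0.4]
gripper_width: 0.0611
grip_force: 0.0
```

Run:
```python
from h import *
w=cam("wrist"); im=w["color"]; s=bot.state(); print(s["time"],s["tcp_pos"])
u,v=map(int,proj(w,[.4875,-.2885,.02])); c=im[v-40:v+45,u-50:u+50]
sc=cam("scene")["color"]; d=sc[225:310,215:335]
cv2.imwrite("pics/end.png",np.hstack([cv2.resize(c,(470,400),interpolation=cv2.INTER_CUBIC),cv2.resize(sc[260:295,250:290],(320,400)[:2],interpolation=cv2.INTER_CUBIC)]))
```

```text
35.675 [ 0.44833431 -0.29836189  0.26859878]
```

View pics/end.png

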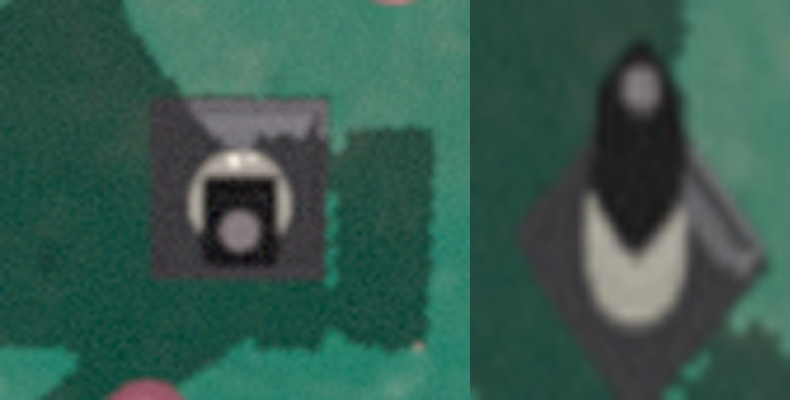

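The tool stands upright in the dark tray, its foot centred within the walls near (240,195). Handing in.

```bash
python3 -c "
from cell import bot
print(bot.sign_off())"
```

```text
the job is handed in; nothing more can be done
None
```

I pushed the plate home against the far fence first, then the side fence. The last wrist view shows it square in the corner with both pins pressed in, and the largest push I read was about 9 N. The tool is standing upright in its dark tray, and I handed the job in at about 36 s; the sign-off gave no verdict.

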